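# Set the iris of a bench extractor and start its fan

### The arm

A 7-joint arm with a two-finger parallel gripper is mounted at the origin on the work surface. World frame = base frame: x ahead of the robot, y to its left, z up, the work surface at z = 0. Lengths are in m, angles in rad, forces in N, time in s.
With the tool pointing down it reaches from about 0.4 to 0.85 m from the base axis. Payload 6.9 kg.
Tool frame: the origin (TCP) lies on the front face of the gripper's body, between the roots of the fingers; the fingertips stand 73 mm ahead of it and the grasp point (between the pads) lies 54 mm ahead of it (robot.grasp_offset is the distance from the TCP to the grasp point, in m); z points along the fingers, x is the direction in which the jaws open and shut, and the axes are right-handed (so a half turn about z gives the same grasp; the last joint's range is limited). The gripper opens to 85 mm and grips with 20 to 120 N. Pads are 22 mm wide; open, the fingers measure 114 mm over their backs; the gripper's body (76 mm by 85 mm) begins 54 mm behind the grasp point. The pads swing forward as they close: fully open they stand 13 mm farther back than shut.
Start: joints at [-1.171, 0.507, -0.238, 1.5, 0.126, 1.149, -0.155], TCP at [0.181, 0.598, 0.304] pointing down, gripper open.
Joint ranges: [-3.08, 3.08], [-0.24, 2.05], [-1.43, 1.35], [0, 2.5], [-1.52, 4.66], [0.17, 1.96], [-2.89, 2.89]. Speed limits (rad/s): [2.39, 2.39, 3.14, 3.14, 3.14, 3.14, 3.14].

### API

Orientations are given as a rotation vector (axis times angle).
In Python, from bench import robot gives the robot as it stands.
- The arm moves only by the tool arm_command, never from a script. Its argument "increments" is a list of rows, each an object with "delta_pos": the shift along the tool's x, y, z in cm, a list of three; "roll": the turn about the tool's z in rad. In form: [{"delta_pos": [x, y, z], "roll": roll}, ...]. A call has 1 to 12 rows; each row shifts and turns the pose as measured when the row begins, along the tool's axes as they then stand; what a row does not reach is not made up. A row lasts 1/8 s, in which the tool goes at most 62.5 mm and 10.7 degrees, less where a joint would pass 70% of its speed; a pose out of reach is approached as far as the arm can. A call with a gripper value outside its range is refused whole. "fingers" is the finger opening in cm, from 0 to 8.54, set as the call begins (left out, the last holds). The fingers move at their own pace and stop on an object; the grip force is fixed at half the most. Time passes only in rows, so rows that do not move let the fingers close. It gives the time, the measured TCP pose, the force and the opening at its end, in the units of the state.
- robot.get_state(): the state, without advancing time (a new reading comes with each control period).
- robot.snapshot(name): name is "scene" or "top" or "wrist"; returns a dict with "img" (400x640x3 uint8, blue, green, red), "range_z" (400x640 float32, m along the optical axis (not along the pixel's ray), 0 where there is no reading), "fovy" (degrees; the focal length in pixels is half the picture's height over the tangent of half this angle, whatever the lens; pixels are square), "cx", "cy" (the principal point, pixels), "rvec" (rotation vector, rad) and "tvec" (3), from world to camera coordinates, as OpenCV has them. Camera axes: x right, y down, z forward; pixel columns grow to the right and rows downward; lengths in m; the calibration is good to about 2 mm. A picture is of the moment at which its call begins.
- robot.close_job(): hands the job in, once; it reports no verdict.
The state is a dict: "t": time; "qpos": joint angles; "qd": joint speeds; "joint_torque": joint torques, N m; "tool_pos": TCP position; "ee_rot": TCP orientation; "wrist_force": force on the tool from outside, world axes, zero at the start; "ft_torque": the same for the moment, N m; "finger_gap": finger opening in m.
Only numpy, scipy, OpenCV 4.12 (cv2) and the standard library are available. Lean on these libraries where they do the work, as an engineer would, in place of code of your own. Each camera call takes 0.05 s, during which the arm holds its last target.

### The job

Get the grey bench extractor ready for gluing: gently push its iris lever round by the upright handle until the pointer stands on the fifth scale mark, counted from the closed end (the thin end of the printed wedge), and press the raised end of the rocker switch down to start the fan. Only push and press: the extractor must not be shoved or lifted, and the things lying on it and around it stay as they are.

Things in the scene. Friction and masses are not known exactly. Their poses are not given: they have to be found in the camera images.
- extractor: grey box, 320 (x) by 380 (y) by 140 mm high, 6 kg, loose on rubber feet; slides if pushed with 25 to 30 N. Origin: centre of its underside; z up. Its -x side faces the robot, turned by up to 17 degrees. On its flat top, 140 mm up: round iris inlet (212 mm across, 34 mm high, wire guard over the mouth) at x = 35, y = 0, a white scale plate on its -x side, a rocker switch at x = 35, y = -152
- iris_ring (a joint): iris ring with its lever, rad: 0 = closed end, 1.571 = open (a stop at each). Grows anticlockwise from above: the lever sweeps from the extractor's left (+y) across its front (-x) to its right (-y). Seven marks at 0, 0.262, 0.524, 0.785, 1.047 (the fifth), 1.309, 1.571. Stiff: moves at about 4 N on the handle, stays where left. Starts between 0 and 0.6
- lever_handle (a point): middle of the upright black handle on the iris lever, turning with it: a post 13.6 mm across, 22 to 64 mm above the extractor's top (this point: 45 mm), 125 mm from the iris centre. A flat steel arm, 16 mm wide, 16 to 22 mm above the top, joins it to the ring inside; a pointer at that height reaches 19 mm beyond the handle's axis
- iris_centre (a point): point on the iris axis at the top of its housing, 34 mm above the extractor's top. The ring (98 mm in radius, 30 mm high above the top) and lever turn about the vertical through it
- fifth_mark (a point): middle of the fifth of seven black radial marks on the white plate, flat on the extractor's top: 4.6 mm wide, 15 degrees apart, 145 to 166 mm from the iris centre. The pointer must point at it. The black wedge outside the marks is thin at the closed end (left, seen from the robot) and thick at the open end
- fan_rocker (a joint): angle of the fan's rocker switch, rad: 0 = off, the end nearer the robot (extractor's -x) stands raised; 0.35 = on, that end fully down and level. About 2 N on that end moves it; it stays where it is left
- rocker_raised_end (a point): point on the upper face of the raised (-x) half of the rocker, 21 mm from its pivot, moving with it; 25 mm above the extractor's top when off, 7 mm lower when on. The grey rocker is 60 mm long (extractor's x) and 34 mm wide, in a black frame 78 by 52 mm, 6 mm high
- wax_tin: flat round aluminium tin, 69 mm across, 30 mm high, loose on the extractor's top; origin centre of underside. Leave alone
- glue_bottle: white bottle with an orange cap, 68 mm across, 165 mm high, on the bench to the left of the extractor; origin centre of underside. Leave alone
- heel_block: black rubber heel with a brown top, 62 by 60 by 30 mm, on the bench to the left of the extractor; origin centre of underside. Leave alone
- hammer: hammer with a wooden handle, 260 mm long, lying on the bench to the right of the extractor; origin under its middle, x towards its head. Leave alone
- awl: wooden-handled awl, 140 mm long, lying on the bench to the left of the extractor, near its front; origin at the handle's butt, at bench level. Leave alone
- shoe: dark blue shoe, 290 mm long, 109 mm high, on the bench at the right, under where the arm starts; origin centre of the sole. Leave alone

How it is judged:
By the outcome, as a careful person would: the job done as asked, in the order asked, and still so for the second after the job is handed in, with the robot touching nothing.
It also fails if it takes over 45 s, if anything falls off the work surface, if the arm or the gripper's body presses on something with over 40 N, if the wrist force passes 120 N, or if a joint passes its speed limit or range.

## Working session

There is one attempt and no reset: what is moved stays moved. The work goes in short steps, Python scripts to look and compute and a tool call to move; the robot and the scene stay as the last step left them, time stands still between calls to the robot, and variables do not carry over. Pictures are saved under pics/ and viewed, and the job is handed in when it is done.

Besides the shell and the picture viewer there is one more tool, called after "Emit:" as name(argument=value, ...) on one line, values as JSON. arm_command: Moves the arm, as the interface text tells. Its arguments: {"type":"object","properties":{"increments":{"type":"array"},"fingers":{"type":"number"}},"required":["increments"]}

```bash
mkdir -p pics; ls; python3 - <<'E'
from bench import robot
import cv2
print(robot.get_state())
for n in ["scene","top","wrist"]:
    s=robot.snapshot(n); cv2.imwrite(f"pics/{n}0.png",s["img"]); print(n,s["fovy"],s["cx"],s["cy"],s["rvec"],s["tvec"])
E
```

```text
pics
{'t': 0.0, 'qpos': array([-1.17148913,  0.50833872, -0.23749072,  1.50115138,  0.12573401,
        1.14888063, -0.15476591]), 'qd': array([ 2.37503010e-04, -1.20276119e-04, -8.54056705e-04, -1.71503007e-03,
       -4.99625927e-04, -7.57621072e-04, -9.39432741e-05]), 'joint_torque': array([ 5.81453332e-04, -6.20592713e+01, -2.18649320e+00, -2.49646622e+01,
        1.26796847e-02,  1.19190069e-02, -8.47516276e-06]), 'tool_pos': array([0.18098759, 0.59782982, 0.30302142]), 'ee_rot': array([ 2.52173811e+00,  1.87172406e+00, -2.17648361e-03]), 'wrist_force': array([-0.15071696, -0.3087777 ,  0.29047903]), 'ft_torque': array([-0.03533942, -0.03874344, -0.01034411]), 'finger_gap': 0.0853291222537773}
scene 45.704596471283445 322.5299842840091 198.05311758402087 [ 0.69998351  2.79469433 -0.84542537] [ 0.56455119 -0.06086011  1.60615417]
top 48.46128361562285 314.763225441596 203.19995644568476 [ 2.22059976 -2.1874089   0.03753752] [-0.13882075  0.53725684  1.4822584 ]
wrist 58.34560577553202 321.49820865730175 199.29454125207945 [-2.33943592 -1.73732585 -0.23603497] [-0.62443707 -0.03643639  0.37776288]
```

View pics/scene0.png

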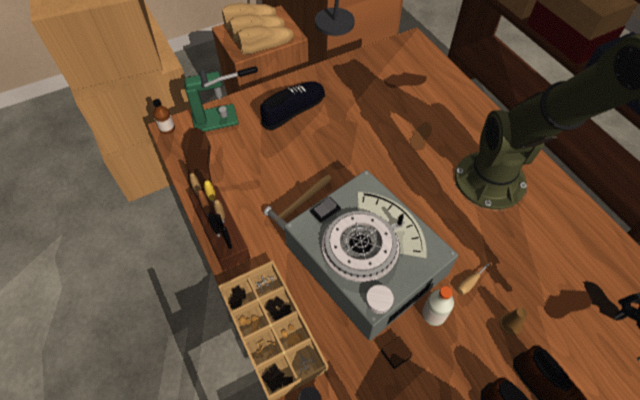

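View pics/top0.png

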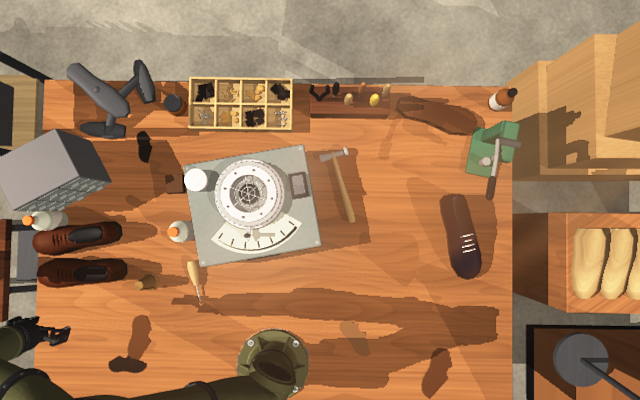

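View pics/wrist0.png

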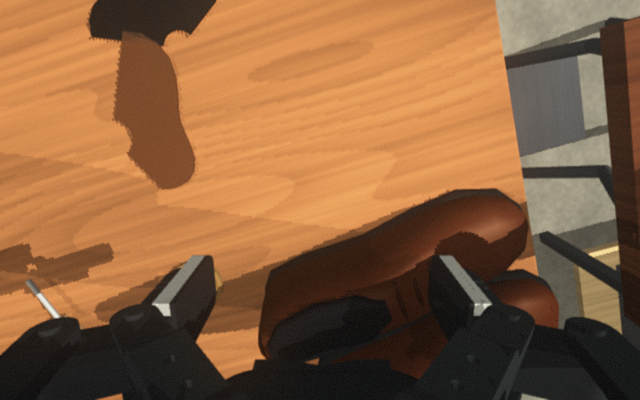

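```bash
cat > h.py <<'E'
from bench import robot
import cv2, numpy as np
def K(s):
    f=200/np.tan(np.radians(s["fovy"]/2)); return f
def ray_z(s,u,v,z):
    f=K(s); R=cv2.Rodrigues(np.array(s["rvec"],float))[0]; t=np.array(s["tvec"],float)
    d=R.T@np.array([(u-s["cx"])/f,(v-s["cy"])/f,1]); c=-R.T@t
    return c+d*(z-c[2])/d[2]
def depth_pt(s,u,v):
    f=K(s); R=cv2.Rodrigues(np.array(s["rvec"],float))[0]; t=np.array(s["tvec"],float)
    Z=s["range_z"][int(v),int(u)]
    return R.T@(np.array([(u-s["cx"])/f*Z,(v-s["cy"])/f*Z,Z])-t)
def cloud(s):
    f=K(s); R=cv2.Rodrigues(np.array(s["rvec"],float))[0]; t=np.array(s["tvec"],float)
    v,u=np.mgrid[0:400,0:640]; Z=s["range_z"]
    P=np.stack([(u-s["cx"])/f*Z,(v-s["cy"])/f*Z,Z],-1)-t
    return P@R
def proj(s,P):
    f=K(s); Km=np.array([[f,0,s["cx"]],[0,f,s["cy"]],[0,0,1.]])
    return cv2.projectPoints(np.array(P,float).reshape(-1,1,3),np.array(s["rvec"],float),np.array(s["tvec"],float),Km,None)[0].reshape(-1,2)
def crop(s,n,x0,y0,x1,y1,k):
    cv2.imwrite("pics/"+n,cv2.resize(s["img"][y0:y1,x0:x1],None,fx=k,fy=k,interpolation=cv2.INTER_CUBIC))
E
python3 - <<'E'
from h import *
s=robot.snapshot("top"); crop(s,"topc.png",180,140,330,270,5)
C=cloud(s)
b=C[140:270,180:325]; m=(b[...,2]>.13)&(b[...,2]<.15)
print(np.median(b[m][:,2]), m.sum())
# top face points: min area rect
P=b[b[...,2]>.13][:,:2].astype(np.float32); print(cv2.minAreaRect(P))
P2=b[m][:,:2].astype(np.float32); print(cv2.minAreaRect(P2))
print(cv2.boxPoints(cv2.minAreaRect(P2)))
s2=robot.snapshot("scene"); crop(s2,"scenec.png",260,165,460,335,4)
E
```

```text
0.1386497153052474 8827
((0.5219970345497131, 0.0837332010269165), (0.3201793432235718, 0.4207766354084015), 10.99814224243164)
((0.5219970345497131, 0.0837332010269165), (0.3201793432235718, 0.4207766354084015), 10.99814224243164)
[[ 0.32471037  0.25971594]
 [ 0.40498495 -0.15333244]
 [ 0.7192837  -0.09224954]
 [ 0.6390091   0.32079884]]
```

View pics/topc.png

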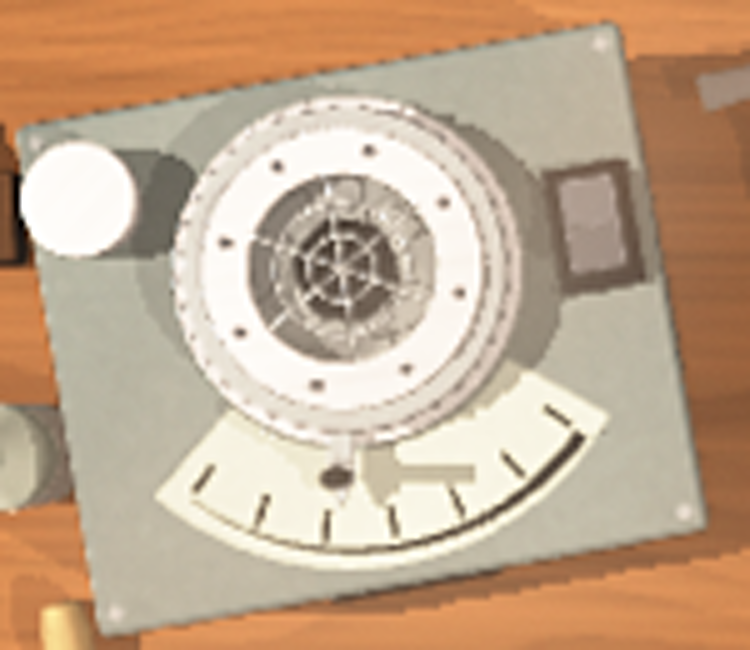

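View pics/scenec.png

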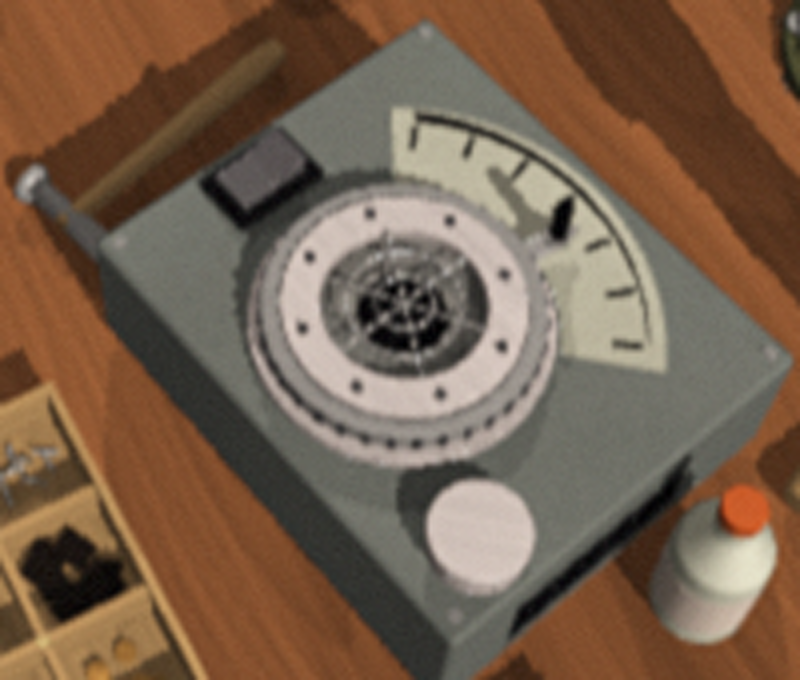

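```bash
cat >> h.py <<'E'
def cr(x,y,x0=180,y0=140,k=5): return x0+(x+.5)/k-.5, y0+(y+.5)/k-.5
E
python3 - <<'E'
from h import *
from scipy.optimize import least_squares
s=robot.snapshot("top")
zt=.14
def f2(pts): return np.array([ray_z(s,*cr(*p),zt)[:2] for p in pts])
marks=f2([(204,478),(262,512),(327,527),(393,522),(458,502),(513,463),(558,415)])
corn=f2([(615,22),(705,525),(105,635),(18,130)])
rock=f2([(598,226)])
print(corn, "rock",rock)
cl=np.array([[.16,-.19],[-.16,-.19],[-.16,.19],[.16,.19]])
ml=[]
a=np.arange(7)*np.pi/12
# mark angle direction: symmetric about -x
th=np.pi-np.pi/4+a
ml=np.c_[.035+.1555*np.cos(th),.1555*np.sin(th)]
def T(p,L):
    c,si=np.cos(p[2]),np.sin(p[2]); return L@np.array([[c,si],[-si,c]])+p[:2]
for w in (0,1):
  def res(p): return np.r_[((T(p,ml)-marks)*(1 if w else 1)).ravel(), w*(T(p,cl)-corn).ravel()]
  r=least_squares(res,[.52,.08,.19]); print(r.x, np.round(r.fun*1000,1))
p=r.x
print("iris",T(p,np.array([[.035,0]])),"fifth",T(p,ml[4:5]),"rocker end",T(p,np.array([[.035-.021,-.152]])))
C=cloud(s); b=C[140:270,180:325]
# handle points: high points radius 110-140 from iris
ic=T(p,np.array([[.035,0]]))[0]
d=np.hypot(b[...,0]-ic[0],b[...,1]-ic[1]); m=(d>.115)&(d<.135)&(b[...,2]>.17)&(b[...,0]<ic[0])
Q=b[m]; print(len(Q)); print(np.round(Q,3))
for L in ([.035,-.0],):pass
for q in Q:
    v=q[:2]-ic; l=np.arctan2(v[1],v[0])-p[2]; print(round((l-3*np.pi/4)%(2*np.pi),3),end=' ')
np.save("pose.npy",p)
E
```

```text
[[ 0.71641449 -0.09062235]
 [ 0.40866114 -0.1504883 ]
 [ 0.33630915  0.21410969]
 [ 0.64423046  0.27489628]] rock [[ 0.59052983 -0.08221004]]
[0.52613271 0.06299705 0.19636325] [-1.5  0.3  0.7 -0.2  1.3 -0.2  0.3 -0.5  0.6  0.5 -1.1 -0.1 -0.3  0.2
  0.  -0.  -0.  -0.  -0.   0.   0.   0. ]
[0.5262587  0.06248638 0.19414368] [-1.2 -0.   1.  -0.5  1.5 -0.4  0.4 -0.7  0.6  0.3 -1.2 -0.4 -0.5 -0.2
  3.5 -2.5 -2.7 -4.3 -3.7  3.9  2.4  4.9]
iris [[0.56060116 0.0692388 ]] fifth [[0.42098608 0.00077071]] rocker end [[ 0.56932049 -0.08395707]]
22
[[0.442 0.07  0.175]
 [0.44  0.075 0.198]
 [0.44  0.071 0.203]
 [0.44  0.068 0.204]
 [0.44  0.065 0.202]
 [0.439 0.066 0.181]
 [0.437 0.074 0.203]
 [0.437 0.072 0.197]
 [0.437 0.068 0.201]
 [0.437 0.065 0.203]
 [0.437 0.064 0.194]
 [0.436 0.064 0.172]
 [0.434 0.073 0.207]
 [0.434 0.071 0.2  ]
 [0.434 0.068 0.204]
 [0.434 0.066 0.199]
 [0.434 0.064 0.189]
 [0.431 0.074 0.203]
 [0.431 0.071 0.204]
 [0.431 0.068 0.202]
 [0.431 0.066 0.199]
 [0.43  0.066 0.178]]
0.588 0.546 0.576 0.602 0.624 0.622 0.554 0.569 0.599 0.624 0.637 0.635 0.56 0.574 0.602 0.619 0.63 0.556 0.58 0.6 0.619 0.618
```

```bash
cat >> h.py <<'E'
from scipy.spatial.transform import Rotation as Ro
def delta(P):
    st=robot.get_state(); R=Ro.from_rotvec(st["ee_rot"]).as_matrix()
    d=R.T@(np.array(P)-st["tool_pos"]); ang=np.degrees(np.arctan2(R[1,0],R[0,0]))
    print("t",st["t"],"pos",np.round(st["tool_pos"],4),"xang",round(ang,2),"tilt",np.round(R[:,2],4),"F",np.round(st["wrist_force"],2),"gap",round(st["finger_gap"],4))
    print("delta cm",np.round(d*100,2)); return d
E
python3 - <<'E'
from h import *
delta([.437,.069,.32])
E
```

```text
t 0.3 pos [0.181  0.5981 0.3036] xang 73.16 tilt [-1.e-04 -6.e-04 -1.e+00] F [ 0.13 -0.31  0.07] gap 0.0855
delta cm [-43.23  39.82  -1.61]
```

Emit:
arm_command(increments=[{"delta_pos":[-2,2,-1],"roll":0},{"delta_pos":[-4,3.7,-0.6],"roll":0},{"delta_pos":[-4,3.7,0],"roll":0},{"delta_pos":[-4,3.7,0],"roll":0},{"delta_pos":[-4,3.7,0],"roll":0},{"delta_pos":[-4,3.7,0],"roll":0},{"delta_pos":[-4,3.7,0],"roll":0},{"delta_pos":[-4,3.7,0],"roll":0},{"delta_pos":[-4,3.7,0],"roll":0},{"delta_pos":[-2,2,0],"roll":0},{"delta_pos":[0,0,0],"roll":-0.15},{"delta_pos":[0,0,0],"roll":-0.14}], fingers=4.0)

```text
t: 1.8
tool_pos: [0.4048, 0.1418, 0.3198]
ee_rot: [2.219, 2.223, 0.005]
wrist_force: [0.5, 0.0, -0.2]
finger_gap: 0.0399
```

```bash
python3 - <<'E'
from h import *
delta([.437,.069,.32])
s=robot.snapshot("wrist"); cv2.imwrite("pics/w1.png",s["img"])
E
```

```text
t 1.8 pos [0.4048 0.1418 0.3198] xang 90.1 tilt [ 0.0031  0.0015 -1.    ] F [ 0.53  0.02 -0.17] gap 0.0399
delta cm [-7.29  3.21 -0.02]
```

View pics/w1.png

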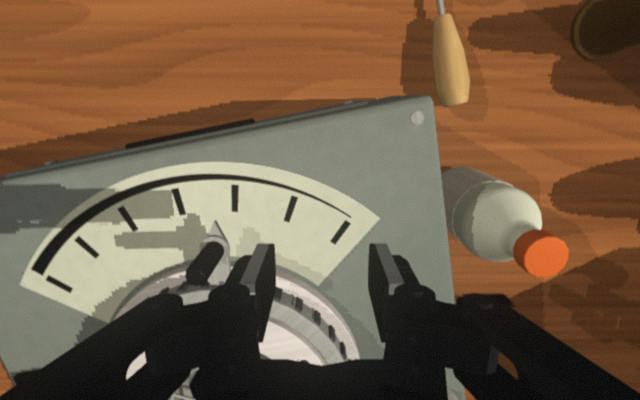

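Emit:
arm_command(increments=[{"delta_pos":[-3.6,1.6,0],"roll":0},{"delta_pos":[-3.6,1.6,0],"roll":0},{"delta_pos":[-0.1,0,0],"roll":0},{"delta_pos":[0,0,0],"roll":0}])

```text
t: 2.35
tool_pos: [0.4381, 0.0683, 0.3201]
ee_rot: [2.217, 2.224, 0.007]
wrist_force: [0.1, -0.0, 0.8]
finger_gap: 0.0401
```

```bash
python3 - <<'E'
from h import *
delta([.437,.069,.25])
s=robot.snapshot("wrist"); cv2.imwrite("pics/w2.png",s["img"])
p=np.load("pose.npy"); print(proj(s,[[.437,.069,.204],[.437,.069,.162],[.421,.0008,.14]]))
E
```

```text
t 2.35 pos [0.4381 0.0683 0.3201] xang 90.18 tilt [ 0.0041  0.0023 -1.    ] F [ 0.11 -0.03  0.78] gap 0.0401
delta cm [ 0.05 -0.14  7.01]
[[322.7822122  222.36844864]
 [322.37979731 201.17753108]
 [226.0224463  170.60958696]]
```

View pics/w2.png

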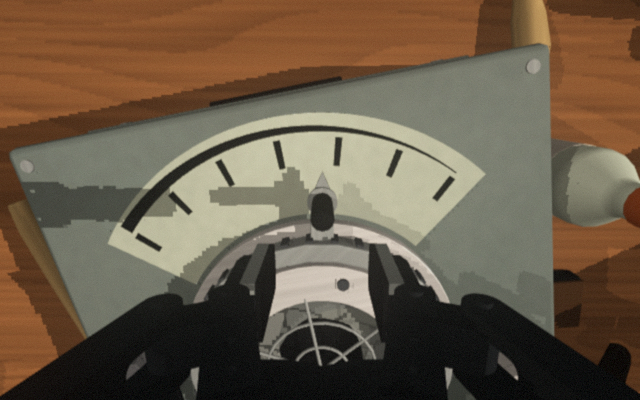

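Emit:
arm_command(increments=[{"delta_pos":[0,0,1.5],"roll":0},{"delta_pos":[0,0,2],"roll":0},{"delta_pos":[0,0,1.5],"roll":0},{"delta_pos":[0,0,1.2],"roll":0},{"delta_pos":[0,0,0.7],"roll":0},{"delta_pos":[0,0,0.2],"roll":0}])

```text
t: 3.15
tool_pos: [0.4374, 0.0739, 0.2479]
ee_rot: [2.21, 2.231, 0.012]
wrist_force: [-0.3, -0.5, 0.2]
finger_gap: 0.0398
```

```bash
python3 - <<'E'
from h import *
delta([.437,.069,.25])
s=robot.snapshot("wrist"); cv2.imwrite("pics/w3.png",s["img"])
p=np.load("pose.npy"); 
ic=np.array([.5606,.0692])
# path of TCP: pad inner face at +x side pushes; pad offset g/2=.02, handle radius .0068 -> TCP ahead of handle by .0132 along push
for a in (0.59,.7,.8,.9,1.0,1.047):
    th=3*np.pi/4+a+p[2]; r=np.array([np.cos(th),np.sin(th)]); tg=np.array([-r[1],r[0]])
    print(a,"handle",np.round(ic+.125*r,4),"TCP",np.round(ic+.125*r+.0132*tg,4),"xang",np.degrees(np.arctan2(-tg[1],-tg[0])))
E
```

```text
t 3.15 pos [0.4374 0.0739 0.2479] xang 90.53 tilt [ 0.0062  0.0042 -1.    ] F [-0.33 -0.47  0.24] gap 0.0398
delta cm [-0.49 -0.04 -0.22]
0.59 handle [0.4356 0.0694] TCP [0.4356 0.0562] xang 89.92812340826721
0.7 handle [0.4363 0.0556] TCP [0.4378 0.0425] xang 96.23065915470627
0.8 handle [0.4383 0.0433] TCP [0.441  0.0304] xang 101.96023710601449
0.9 handle [0.4415 0.0312] TCP [0.4455 0.0186] xang 107.68981505732273
1.0 handle [0.4459 0.0195] TCP [0.4511 0.0074] xang 113.41939300863096
1.047 handle [0.4484 0.0142] TCP [0.4542 0.0023] xang 116.11229464574582
```

View pics/w3.png

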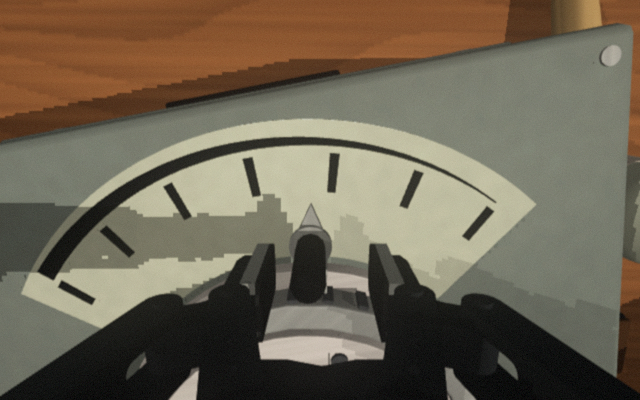

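Emit:
arm_command(increments=[{"delta_pos":[-0.6,0,0],"roll":0},{"delta_pos":[-0.6,0,0],"roll":0},{"delta_pos":[-0.5,0.05,0],"roll":-0.02},{"delta_pos":[-0.5,0.06,0],"roll":-0.04},{"delta_pos":[-0.5,0.06,0],"roll":-0.04},{"delta_pos":[-0.5,0.06,0],"roll":-0.04},{"delta_pos":[-0.5,0.06,0],"roll":-0.04}])

```text
t: 4.08
tool_pos: [0.4423, 0.0375, 0.2487]
ee_rot: [-1.989, -2.432, -0.018]
wrist_force: [0.1, 4.3, -1.1]
finger_gap: 0.0401
```

```bash
python3 - <<'E'
from h import *
delta([.441,.0304,.248])
s=robot.snapshot("wrist"); cv2.imwrite("pics/w4.png",s["img"])
E
```

```text
t 4.075 pos [0.4423 0.0375 0.2487] xang 101.46 tilt [ 0.0073  0.0089 -0.9999] F [ 0.1   4.33 -1.14] gap 0.0401
delta cm [-0.67 -0.27  0.06]
```

View pics/w4.png

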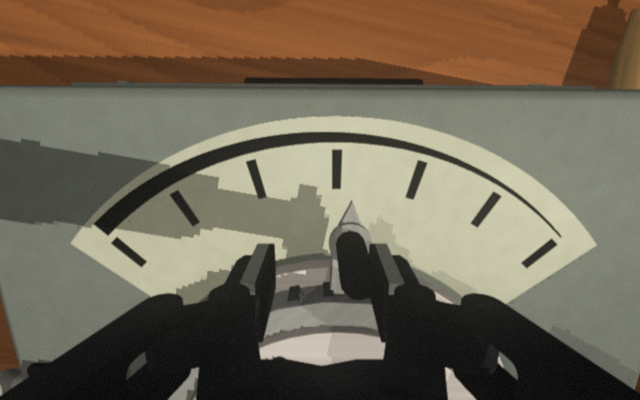

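```bash
cat >> h.py <<'E'
from scipy.optimize import least_squares
def lever(s,marks,tip,base=None):
    M=np.array([ray_z(s,u,v,.14)[:2] for u,v in marks])
    th0=3*np.pi/4+np.arange(7)*np.pi/12
    f=lambda p:(np.c_[p[0]+.1555*np.cos(th0+p[2]),p[1]+.1555*np.sin(th0+p[2])]-M).ravel()
    r=least_squares(f,[.56,.07,.19]); p=r.x
    q=ray_z(s,*tip,.159)[:2]-p[:2]
    print("iris,yaw",np.round(p,4),"res mm",np.round(np.abs(r.fun).max()*1000,2),"lever",round((np.arctan2(q[1],q[0])-p[2]-3*np.pi/4)%(2*np.pi),4),"tip r",np.hypot(*q))
E
python3 - <<'E'
from h import *
s=robot.snapshot("wrist")
lever(s,[(540,253),(486,209),(417,180),(337,169),(257,179),(185,208),(128,251)],(351,202))
s=robot.snapshot("top"); crop(s,"topc2.png",180,140,330,270,5)
E
```

```text
iris,yaw [0.5623 0.0682 0.1936] res mm 1.51 lever 0.7451 tip r 0.14395965845286582
```

Emit:
arm_command(increments=[{"delta_pos":[-0.5,0,0],"roll":-0.04},{"delta_pos":[-0.5,0,0],"roll":-0.04},{"delta_pos":[-0.5,0.02,0],"roll":-0.04},{"delta_pos":[-0.5,0.04,0],"roll":-0.04},{"delta_pos":[-0.5,0.04,0],"roll":-0.04},{"delta_pos":[-0.5,0.06,0],"roll":-0.04}])

```text
t: 4.97
tool_pos: [0.4524, 0.0121, 0.2486]
ee_rot: [-1.678, -2.655, -0.023]
wrist_force: [-2.4, 4.1, 1.3]
finger_gap: 0.0399
```

```bash
python3 - <<'E'
from h import *
delta([.4542,.0023,.248])
s=robot.snapshot("wrist"); cv2.imwrite("pics/w5.png",s["img"])
E
```

```text
t 4.975 pos [0.4524 0.0121 0.2486] xang 115.4 tilt [ 0.0072  0.0126 -0.9999] F [-2.38  4.08  1.35] gap 0.0399
delta cm [-0.97 -0.26  0.05]
```

View pics/w5.png

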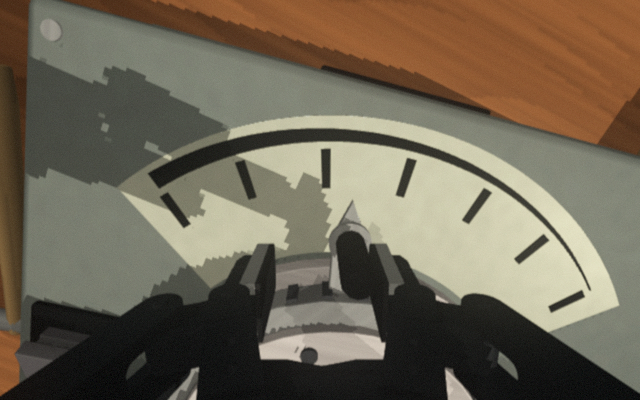

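```bash
python3 - <<'E'
from h import *
s=robot.snapshot("wrist")
lever(s,[(567,302),(532,249),(477,206),(406,178),(326,168),(246,180),(175,210)],(352,202))
crop(s,"w5c.png",230,120,430,270,4)
E
```

```text
iris,yaw [0.5624 0.0688 0.1944] res mm 1.43 lever 0.9697 tip r 0.14401839409005
```

View pics/w5c.png

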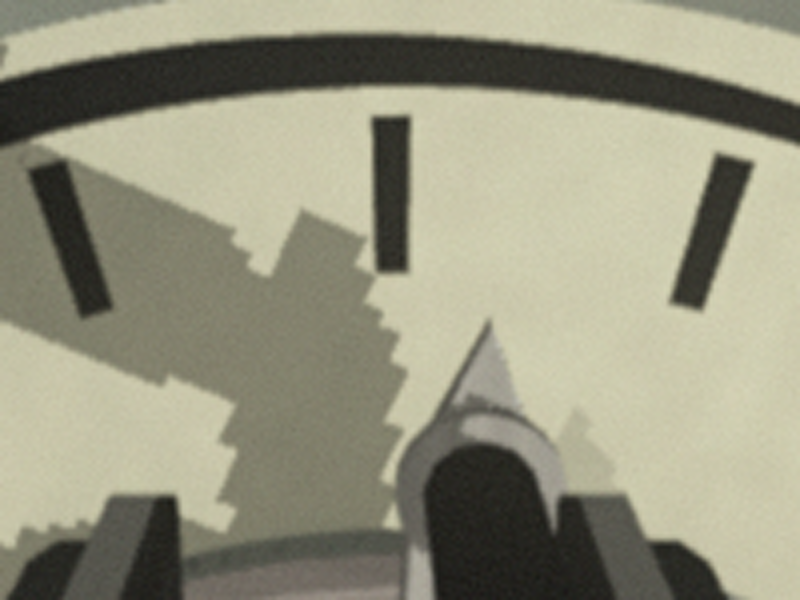

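Emit:
arm_command(increments=[{"delta_pos":[-0.3,-0.03,0],"roll":-0.02},{"delta_pos":[-0.3,-0.03,0],"roll":-0.02},{"delta_pos":[-0.25,0,0],"roll":-0.02},{"delta_pos":[0,0,0],"roll":0}])

```text
t: 5.58
tool_pos: [0.4564, 0.0043, 0.2487]
ee_rot: [1.596, 2.705, 0.025]
wrist_force: [0.2, 3.6, 0.9]
finger_gap: 0.0403
```

```bash
python3 - <<'E'
from h import *
delta([.4542,.0023,.248])
s=robot.snapshot("wrist"); cv2.imwrite("pics/w6.png",s["img"])
crop(s,"w6c.png",230,120,430,270,4)
E
```

```text
t 5.575 pos [0.4564 0.0043 0.2487] xang 118.91 tilt [ 0.0088  0.0131 -0.9999] F [0.2  3.62 0.87] gap 0.0403
delta cm [-0.07 -0.29  0.06]
```

View pics/w6c.png

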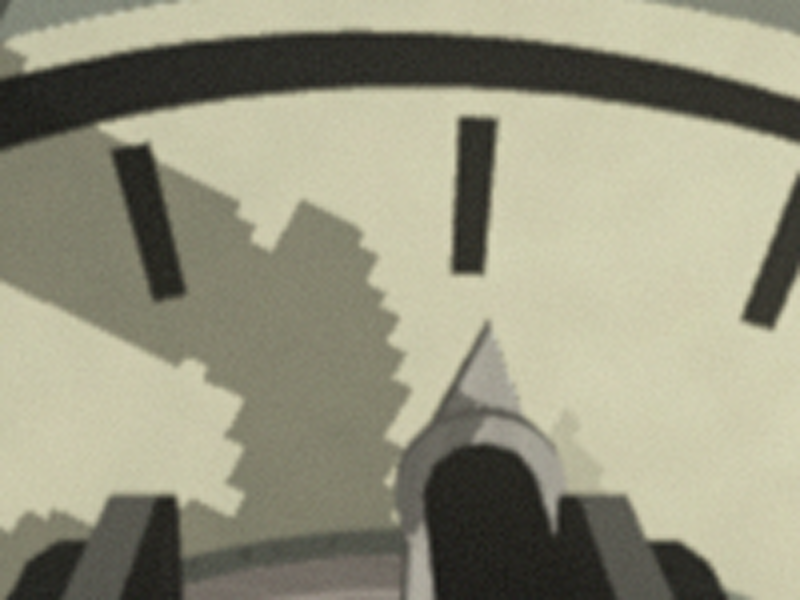

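View pics/w6.png

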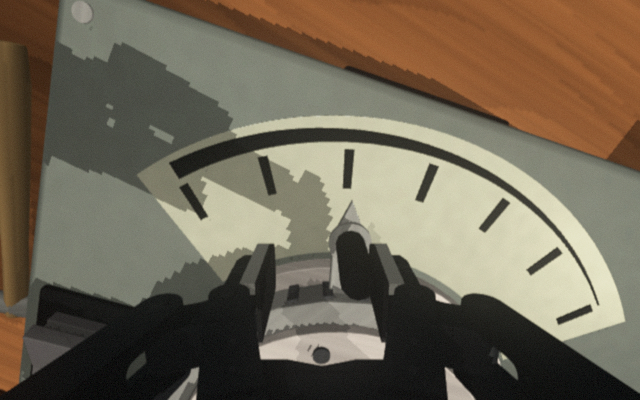

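```bash
python3 - <<'E'
from h import *
s=robot.snapshot("wrist")
lever(s,[(574,314),(544,261),(494,215),(427,183),(348.5,169),(267,175.5),(193.5,200)],(352.3,201.5))
# local: angle of mark5 vs pointer tip about the fitted axis; neighbours interpolate
ic=np.array([.5624,.0688])
A=[np.arctan2(*(ray_z(s,*m,.14)[:2]-ic)[::-1])%(2*np.pi) for m in [(427,183),(348.5,169),(267,175.5)]]
t=np.arctan2(*(ray_z(s,352.3,201.5,.159)[:2]-ic)[::-1])%(2*np.pi)
print(np.diff(A), t-A[1])
# mark line direction: inner/outer ends of 5th mark
for e in [(478,120),(467,270)]:
    q=ray_z(s,*cr(*e,230,120,4),.14)[:2]-ic; print(np.hypot(*q),np.arctan2(q[1],q[0])%(2*np.pi)-t)
E
```

```text
iris,yaw [0.562  0.069  0.1908] res mm 1.24 lever 1.0406 tip r 0.14407196589728516
[0.26378593 0.26644051] -0.007587035095458106
0.16555413864707685 0.010122322880132817
0.14628795734535935 0.010212230539305978
```

Emit:
arm_command(increments=[{"delta_pos":[-0.1,-0.02,0],"roll":0},{"delta_pos":[0,0,0],"roll":0}])

```text
t: 5.92
tool_pos: [0.4567, 0.0034, 0.2487]
ee_rot: [1.597, 2.704, 0.025]
wrist_force: [0.2, 2.7, -1.6]
finger_gap: 0.0401
```

```bash
python3 - <<'E'
from h import *
delta([.4542,.0023,.248])
s=robot.snapshot("wrist"); cv2.imwrite("pics/w7.png",s["img"])
crop(s,"w7c.png",230,120,430,270,4)
E
```

```text
t 5.925 pos [0.4567 0.0034 0.2487] xang 118.88 tilt [ 0.0091  0.0131 -0.9999] F [ 0.19  2.73 -1.61] gap 0.0401
delta cm [ 0.02 -0.28  0.07]
```

View pics/w7c.png

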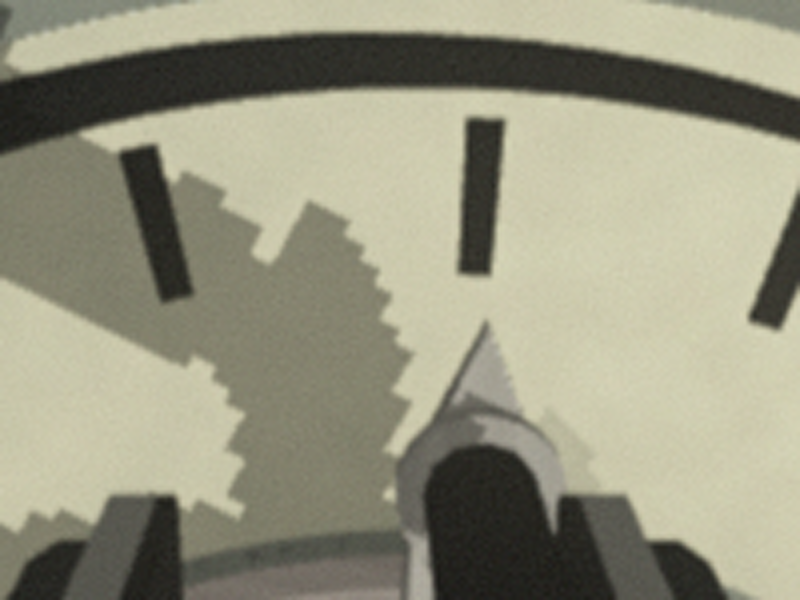

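Emit:
arm_command(increments=[{"delta_pos":[0.4,0,0],"roll":0},{"delta_pos":[0.6,0,0],"roll":0},{"delta_pos":[0,0,-1.5],"roll":0},{"delta_pos":[0,0,-2],"roll":0},{"delta_pos":[0,0,-2],"roll":0},{"delta_pos":[0,0,-1.5],"roll":0},{"delta_pos":[0,0,0],"roll":0}])

```text
t: 6.85
tool_pos: [0.4497, 0.0109, 0.3208]
ee_rot: [1.598, 2.702, 0.02]
wrist_force: [-0.2, -0.5, 0.3]
finger_gap: 0.0403
```

```bash
python3 - <<'E'
from h import *
delta([.5693,-.084,.32])
s=robot.snapshot("wrist"); cv2.imwrite("pics/w8.png",s["img"])
crop(s,"w8c.png",220,110,420,260,4)
E
```

```text
t 6.85 pos [0.4497 0.0109 0.3208] xang 118.81 tilt [ 0.0084  0.0096 -0.9999] F [-0.18 -0.54  0.27] gap 0.0403
delta cm [-14.08   5.91   0.09]
```

View pics/w8c.png

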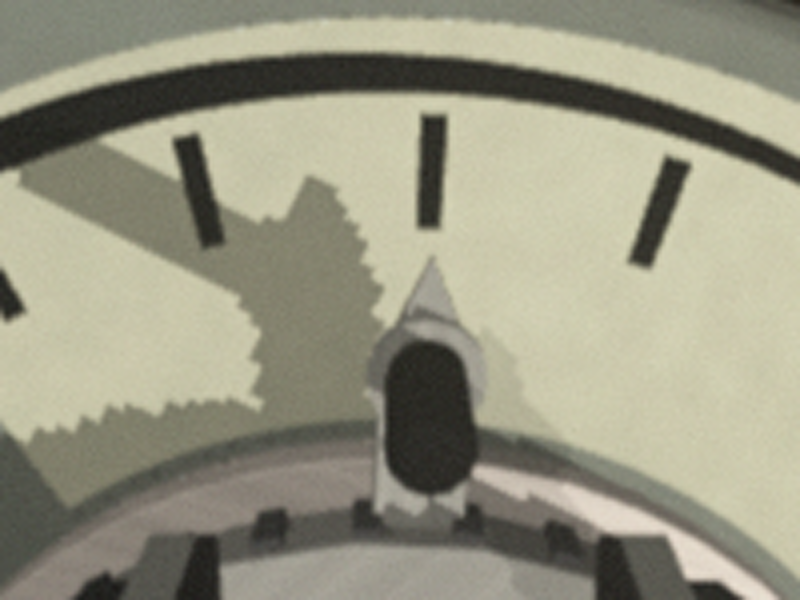

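View pics/w8.png

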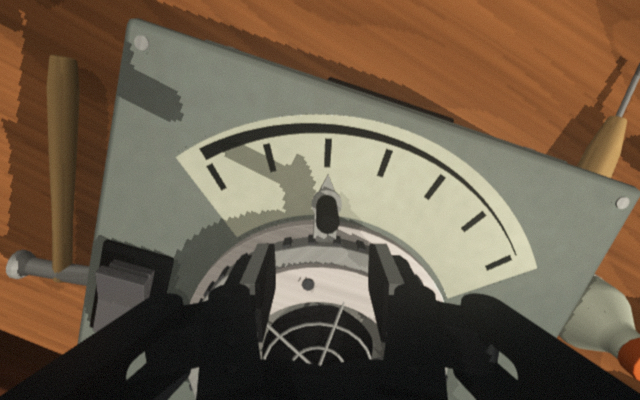

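```bash
python3 - <<'E'
from h import *
s=robot.snapshot("wrist")
c=lambda x,y: cr(x,y,220,110,4)
m=[(498,263),(474,221),(435,187),c(660,213),c(432,172),c(199,191),(217,176.5)]
lever(s,m,c(432,259))
C=cloud(s); b=C.reshape(-1,3)
# rocker surface: points near rocker in extractor frame
p=np.load("pose.npy"); p[:2]=np.array([.562,.069])-np.array([np.cos(p[2]),np.sin(p[2])])*.035
for n in ("wrist","top"):
    b=cloud(robot.snapshot(n)).reshape(-1,3)
    c_,s_=np.cos(p[2]),np.sin(p[2]); L=(b[:,:2]-p[:2])@np.array([[c_,-s_],[s_,c_]])
    q=(np.abs(L[:,0]-.035)<.03)&(np.abs(L[:,1]+.152)<.012)
    for x in (.008,.014,.02,.03,.045,.055):
        k=q&(abs(L[:,0]-x)<.003); print(n,x,k.sum(),np.round(np.median(b[k,2]),4) if k.any() else 0)
print("raised end", p[:2]+np.array([c_*.014+s_*.152, s_*.014-c_*.152]))
E
```

```text
iris,yaw [0.5614 0.0689 0.1914] res mm 0.6 lever 1.0479 tip r 0.1441756301251813
wrist 0.008 862 0.1602
wrist 0.014 190 0.1654
wrist 0.02 183 0.1632
wrist 0.03 166 0.1596
wrist 0.045 115 0.1576
wrist 0.055 39 0.1576
top 0.008 16 0.1654
top 0.014 16 0.1636
top 0.02 17 0.1611
top 0.03 16 0.1564
top 0.045 15 0.156
top 0.055 17 0.1557
raised end [ 0.57071933 -0.08419587]
```

Emit:
arm_command(increments=[{"delta_pos":[-2.5,1,0],"roll":0},{"delta_pos":[-3,1.3,0],"roll":0},{"delta_pos":[-3,1.3,0],"roll":0},{"delta_pos":[-3,1.3,0],"roll":0},{"delta_pos":[-2.6,1,0],"roll":0},{"delta_pos":[0,0,0],"roll":0.16},{"delta_pos":[0,0,0],"roll":0.15},{"delta_pos":[0,0,0],"roll":0}], fingers=0)

```text
t: 8.05
tool_pos: [0.5708, -0.0872, 0.3106]
ee_rot: [-1.997, -2.409, -0.005]
wrist_force: [0.1, -0.1, 0.1]
finger_gap: -0.0001
```

```bash
python3 - <<'E'
from h import *
delta([.5705,-.084,.243])
s=robot.snapshot("wrist"); cv2.imwrite("pics/w9.png",s["img"])
E
```

```text
t 8.05 pos [ 0.5708 -0.0872  0.3106] xang 100.68 tilt [-0.0072  0.01   -0.9999] F [ 0.15 -0.15  0.06] gap -0.0001
delta cm [0.25 0.07 6.77]
```

View pics/w9.png

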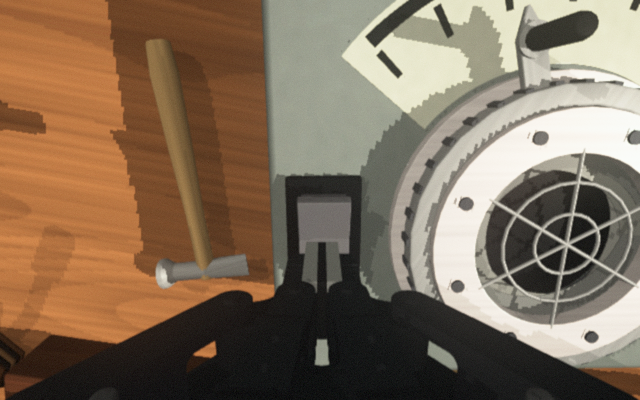

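Emit:
arm_command(increments=[{"delta_pos":[0.25,0.05,1.5],"roll":0},{"delta_pos":[0,0,2],"roll":0},{"delta_pos":[0,0,1.5],"roll":0},{"delta_pos":[0,0,0.8],"roll":0},{"delta_pos":[0,0,0],"roll":0}])

```text
t: 8.72
tool_pos: [0.569, -0.0823, 0.2473]
ee_rot: [-1.979, -2.421, -0.004]
wrist_force: [-0.3, -1.2, 0.0]
finger_gap: -0.0004
```

```bash
python3 - <<'E'
from h import *
delta([.5705,-.084,.231])
s=robot.snapshot("wrist"); crop(s,"w10.png",220,150,420,300,4)
E
```

```text
t 8.725 pos [ 0.569  -0.0823  0.2473] xang 101.46 tilt [-0.0101  0.0114 -0.9999] F [-0.33 -1.16  0.04] gap -0.0004
delta cm [-0.22  0.13  1.63]
```

View pics/w10.png

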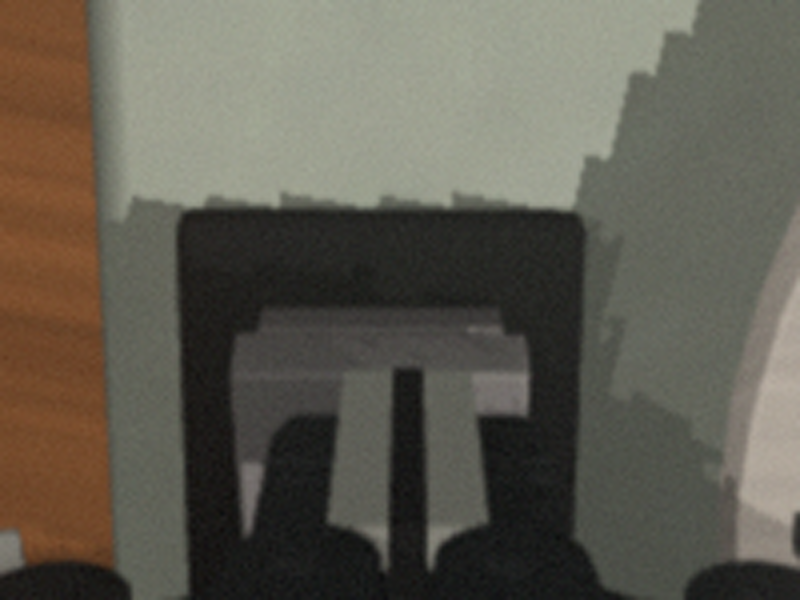

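Emit:
arm_command(increments=[{"delta_pos":[-0.1,0.2,0.3],"roll":0},{"delta_pos":[0,0,0.3],"roll":0},{"delta_pos":[0,0,0.3],"roll":0},{"delta_pos":[0,0,0.2],"roll":0}])

```text
t: 9.28
tool_pos: [0.5721, -0.083, 0.2376]
ee_rot: [-1.98, -2.423, -0.007]
wrist_force: [-0.9, 0.3, 1.9]
finger_gap: 0.0001
```

```bash
python3 - <<'E'
from h import *
delta([.5705,-.084,.231])
s=robot.snapshot("wrist"); crop(s,"w11.png",220,150,420,300,4)
E
```

```text
t 9.275 pos [ 0.5721 -0.083   0.2376] xang 101.49 tilt [-0.0066  0.0108 -0.9999] F [-0.91  0.31  1.86] gap 0.0001
delta cm [-0.07 -0.17  0.66]
```

View pics/w11.png

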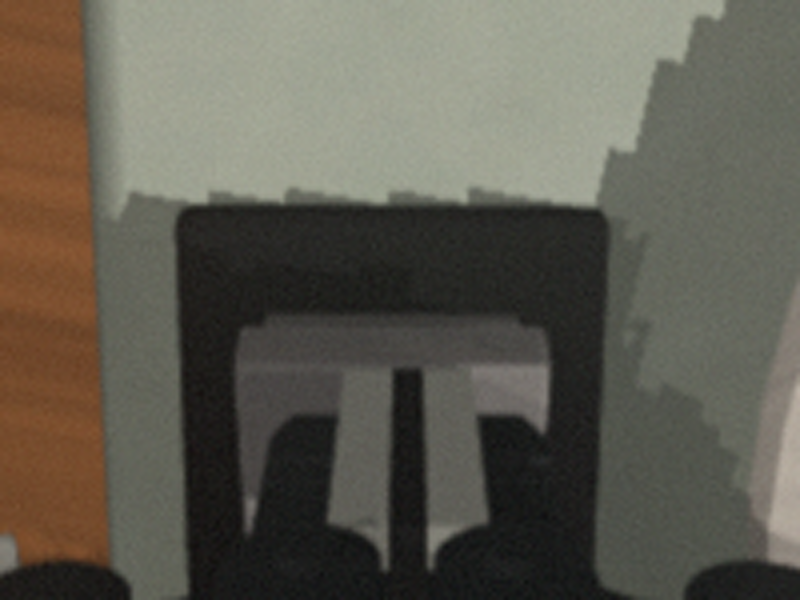

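Emit:
arm_command(increments=[{"delta_pos":[0,0,0.2],"roll":0},{"delta_pos":[0,0,0.2],"roll":0}])

```text
t: 9.57
tool_pos: [0.5718, -0.0831, 0.2335]
ee_rot: [-1.98, -2.423, -0.006]
wrist_force: [-0.7, -0.9, 3.3]
finger_gap: -0.0001
```

Emit:
arm_command(increments=[{"delta_pos":[0,0,0.2],"roll":0}])

```text
t: 9.7
tool_pos: [0.5716, -0.0831, 0.2313]
ee_rot: [-1.98, -2.423, -0.006]
wrist_force: [-1.1, 0.3, 1.8]
finger_gap: -0.0002
```

Emit:
arm_command(increments=[{"delta_pos":[0,0,0.15],"roll":0}])

```text
t: 9.82
tool_pos: [0.5715, -0.0832, 0.23]
ee_rot: [-1.981, -2.423, -0.005]
wrist_force: [-4.8, -0.1, 13.3]
finger_gap: 0.0003
```

Emit:
arm_command(increments=[{"delta_pos":[0,0,0.1],"roll":0}])

```text
t: 9.95
tool_pos: [0.5715, -0.0832, 0.2299]
ee_rot: [-1.981, -2.423, -0.006]
wrist_force: [-6.0, 0.3, 15.0]
finger_gap: -0.0
```

Force jumped to 15 N: the switch is at its stop. Lift off and check.

Emit:
arm_command(increments=[{"delta_pos":[0,0,-0.5],"roll":0},{"delta_pos":[0,0,-1.5],"roll":0},{"delta_pos":[0,0,-2],"roll":0},{"delta_pos":[0,0,-2],"roll":0},{"delta_pos":[0,0,-2],"roll":0},{"delta_pos":[0,-3,-1],"roll":0},{"delta_pos":[0,-5,0],"roll":0},{"delta_pos":[0,-5,0],"roll":0},{"delta_pos":[0,0,0],"roll":0}])

```text
t: 11.08
tool_pos: [0.4433, -0.1102, 0.328]
ee_rot: [-1.983, -2.429, -0.013]
wrist_force: [1.5, 0.5, 0.9]
finger_gap: 0.0
```

```bash
python3 - <<'E'
from h import *
delta([.5705,-.084,.231])
s=robot.snapshot("wrist"); cv2.imwrite("pics/w12.png",s["img"])
t=robot.snapshot("top"); crop(t,"t12.png",180,140,330,270,5)
t=robot.snapshot("scene"); cv2.imwrite("pics/s12.png",t["img"])
p=np.load("pose.npy"); p[:2]=np.array([.562,.069])-np.array([np.cos(p[2]),np.sin(p[2])])*.035
c_,s_=np.cos(p[2]),np.sin(p[2])
for n in ("wrist","top"):
    b=cloud(robot.snapshot(n)).reshape(-1,3)
    L=(b[:,:2]-p[:2])@np.array([[c_,-s_],[s_,c_]])
    q=(np.abs(L[:,0]-.035)<.03)&(np.abs(L[:,1]+.152)<.012)
    for x in (.008,.014,.02,.03,.045,.055):
        k=q&(abs(L[:,0]-x)<.003); print(n,x,k.sum(),np.round(np.median(b[k,2]),4) if k.any() else 0)
E
```

```text
t 11.075 pos [ 0.4433 -0.1102  0.328 ] xang 101.54 tilt [ 6.000e-04  1.020e-02 -9.999e-01] F [1.46 0.53 0.87] gap 0.0
delta cm [-0.07 12.96  9.74]
wrist 0.008 74 0.1579
wrist 0.014 78 0.1578
wrist 0.02 74 0.1577
wrist 0.03 1 0.1575
wrist 0.045 0 0
wrist 0.055 0 0
top 0.008 15 0.1557
top 0.014 17 0.1571
top 0.02 15 0.1552
top 0.03 16 0.1559
top 0.045 16 0.1615
top 0.055 16 0.1644
```

View pics/w12.png

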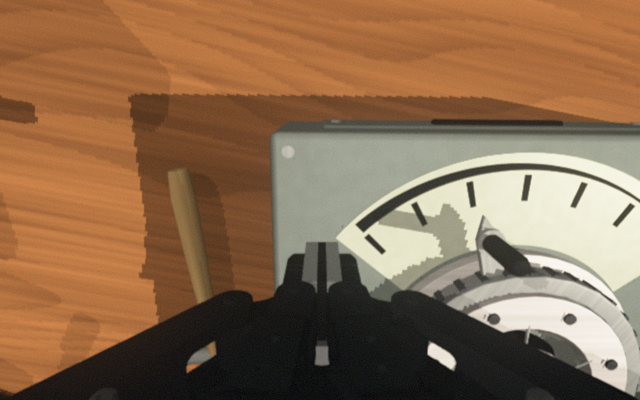

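View pics/t12.png

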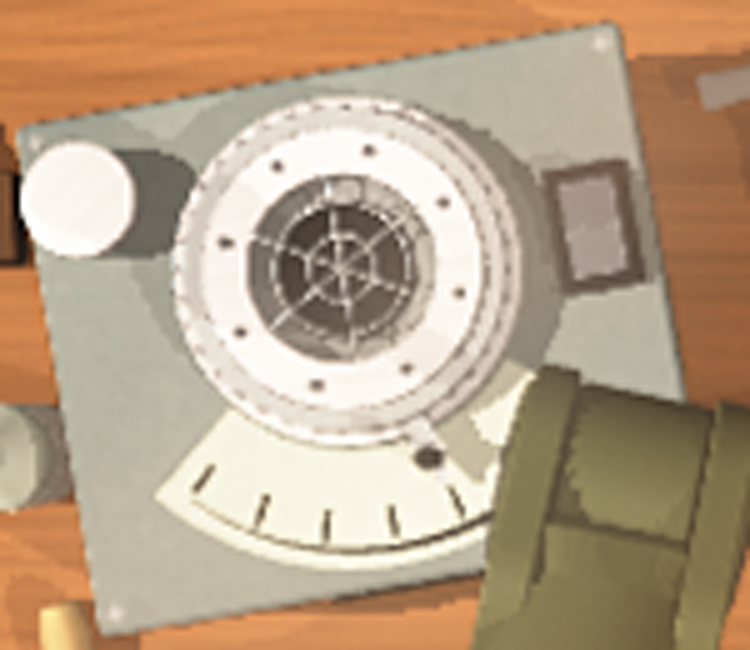

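View pics/s12.png

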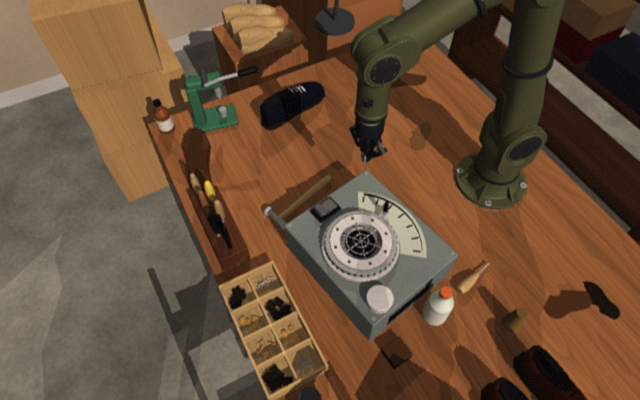

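```bash
python3 -c "
from bench import robot
print(robot.close_job(), robot.get_state()['t'])"
```

```text
the job is handed in; nothing more can be done
the job is handed in; nothing more can be done
```

I pushed the iris lever round to the fifth mark with the open fingers around its handle, at about 4 N. I then backed off and pressed the raised end of the rocker down to its stop with the fingers shut. The press peaked at about 15 N. I handed the job in with the arm clear, at about 11 s on the robot's clock.

**Lever:** measured from the wrist camera after I let go, it stood at 1.048 rad against a target of 1.047. An earlier reading, with the fingers still on the handle, differed by up to 0.003 rad depending on the method. I did not re-measure after the press, but the later pictures show the pointer still at the fifth mark.

**Rocker:** its near half now lies level, about 17 mm above the extractor's top, which is 7 to 8 mm lower than before. Its far half is raised.

**Extractor and other things:** in the last pictures the extractor, wax tin, bottle, hammer and awl look where they were, judged by eye only. No check failed.

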